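# Let the hold-down press arm down to level on its ratchet

## Task

Take the loose U-shaped guard off the pawl's press pad and put it in the grey tray. Then press the pad down, never harder than about 20 N, to lift the pawl clear of the toothed wheel, let the raised arm sink notch by notch, and let the pawl drop back so that it catches the arm exactly level, without the plate coming down on the fresh prints. Leave everything else on the bench alone.

Things in the scene. Friction and masses are not known exactly. Their poses are not given: they have to be found in the camera images.
- press: bench hold-down press, screwed down: grey base plate 180 x 460 x 12 mm with two cheeks for a level shaft, a pawl on two posts, a ledge block and, at the +y end, a wooden nest with freshly printed clear sheets (top 42 mm up). Origin: straight below the shaft at bench height; z up, y along the arm towards the prints, x along the shaft. Seen from the -y end, the arm is at the far end.
- shaft (a point): centre of the level shaft, 80 mm above the bench, axes as the press. On it turn together a drum, the arm (pointing to +y when level) and, in the plane x = +50 mm, a steel ratchet wheel with 18 saw teeth, 104 mm across the tips.
- press_arm (a joint): angle of the arm above level, rad: 0 level, 1.57 straight up, -0.10 plate down on the prints. Spring and weight push it down and an oil damper slows it: with the pawl clear it sinks by itself at 0.08 to 0.16 rad/s. At the start it may sink for up to 4 s onto the next notch. Notches hold it at 0 (level), 0.349, 0.698 and 1.047.
- pawl_nose (a point): the pawl's nose, which hooks a tooth at the top of the wheel (about 129 mm above the bench when down). The pawl pivots at (50, -80, 126) mm in the press's frame. If it drops while the arm is between two notches, the arm sinks on to the lower one and is caught there; dropped at 0.05 to 0.30 rad above level, it catches at level.
- pawl (a joint): angle of the pawl, rad: about 0.006 nose fully down in a notch, more while riding a tooth's back, clear of the tips above about 0.08. Pressing the pad raises it against a stiff spring: 2 N at the pad at 0 and 2 N more per mm of pad travel, plus up to 4 N of friction: 11 to 16 N to clear, 20 N at 0.11 to 0.14. Let go, it snaps down.
- pawl_tail (a point): point on top of the pawl's 10 mm wide tail, on the axis of the press pad, 65 mm from the pivot, 103 mm above the bench when the pawl is down; z up, y towards the nose. The pad, a steel disc 24 mm across on a screwed stem, has its upper face 9 to 29 mm above this point, set differently each time (fixed while pressed): find it by touch.
- ledge (a point): centre of the ledge's top, straight below the press pad, 73 mm above the bench, axes as the press. The ledge is a block 50 mm (x) by 70 mm (y); the guard stands on it.
- plate (a point): centre of the underside of the aluminium plate (110 x 90 x 10 mm) at the arm's end, 195 mm from the shaft; about 61 mm above the bench when the arm is level.
- guard: loose aluminium guard, 0.15 kg, an upside-down U astride the pad, standing on the ledge: legs 4 mm thick, 64 mm high, 34 mm apart in x, 60 mm long in y; roof 42 x 60 mm, top 68 mm up; on it a grip fin 12 mm thick (x), 30 mm long (y), from 68 to 94 mm up. Origin: centre of its underside, z up. It lifts straight up (60 mm to come clear) and covers the pad until then.
- tray: open grey plastic tray 140 (x) x 180 (y) x 30 mm, walls and floor 4 to 5 mm, fixed on the bench; origin at the centre of its underside.
- tape_roll: roll of tape, ring 52 mm across and 20 mm high, lying on the press's base plate; origin at the centre of its underside. Leave it alone.
- ink_jar: white screw-top ink jar, 64 mm across, 75 mm high; origin at the centre of its underside. Leave it alone.
- ink_can: bare steel ink can, 70 mm across, 90 mm high; origin at the centre of its underside. Leave it alone.
- wrench: steel wrench lying on the bench; leave it alone.
- ink_spatula: ink spatula lying on the bench; leave it alone.
- squeegee: squeegee with a wooden holder 220 mm long, 75 mm high, standing on its blade and two feet; leave it alone.
- thinner: white plastic bottle 60 mm across, 110 mm high; leave it alone.
There are look-alikes about, which are no part of the job. Leave any purple or turquoise look-alike of the guard alone.

How it is judged:
On the way, in this order (a step that is already met when the one before it is completed fails the run):
1. the guard stands or lies in the tray, let go (x of guard in the frame of tray between -0.065 and 0.065 m and y of guard in the frame of tray between -0.085 and 0.085 m and z of guard in the frame of tray below 0.035 m and contact force between the fingers and guard below 0.1 N), for 0.2 s.
2. the pawl is pressed clear of the wheel and the arm sinks (value of joint pawl above 0.06 rad and contact force between the fingers and pawl above 5 N and velocity of joint press_arm below -0.03 rad/s), for 0.5 s.
At the end, for the whole second after the job is handed in: the arm is at rest within 0.06 rad of level, held by the pawl, whose nose is fully down in its notch (joint pawl below 0.03 rad); the guard rests in the tray (its origin within 65 mm in x and 85 mm in y of the tray's centre and less than 35 mm above the tray's underside) (x of guard in the frame of tray between -0.065 and 0.065 m and y of guard in the frame of tray between -0.085 and 0.085 m and z of guard in the frame of tray below 0.035 m and linear speed of guard below 0.02 m/s and value of joint press_arm between -0.06 and 0.06 rad and velocity of joint press_arm between -0.02 and 0.02 rad/s and value of joint pawl below 0.03 rad); the robot touches nothing.
It fails at once if the pawl or its pad is pressed harder than 22 N (contact force between the fingers and pawl above 22 N).
It fails at once if the plate comes down towards the prints (arm more than 0.085 rad below level) (value of joint press_arm below -0.085 rad).
It fails at once if a bystander is moved by more than 25 mm (distance of any of tape_roll, ink_jar, ink_can, wrench, ink_spatula, squeegee, thinner from where it was at the start of the episode above 0.025 m).
It also fails if it takes over 72 s, if anything falls off the work surface, if the arm or the gripper's body presses on something with over 40 N, if the wrist force passes 120 N, or if a joint passes its speed limit or range.

## Robot

A 7-joint arm with a two-finger parallel gripper is mounted at the origin on the work surface. World frame = base frame: x ahead of the robot, y to its left, z up, the work surface at z = 0. Lengths are in m, angles in rad, forces in N, time in s.
With the tool pointing down it reaches from about 0.35 to 0.775 m from the base axis. Payload 3.1 kg.
Tool frame: the origin (TCP) lies at the very end of the fingers, on their centre line; the grasp point (between the pads) lies 19 mm behind it; z points along the fingers, y is the line along which they close (so a half turn about z gives the same grasp; the last joint's range is limited). The gripper opens to 85 mm and grips with 20 to 120 N. Pads are 22 mm wide; open, the fingers measure 114 mm over their backs; the gripper's body (76 mm by 85 mm) begins 54 mm behind the grasp point. The pads swing forward as they close: fully open they stand 13 mm farther back than shut.
Start: joints at [1.245, 0.311, 0.014, 1.512, -0.004, 1.319, -0.027], TCP at [0.154, -0.528, 0.231] pointing down, gripper open.
Joint ranges: [-2.7, 2.7], [-0.3, 1.91], [-1.27, 1.3], [0.12, 2.57], [-1.44, 4.58], [0.2, 2.03], [-3.05, 3.05]. Speed limits (rad/s): [2.79, 2.79, 3.14, 3.14, 3.14, 3.14, 3.14].

## Interface

Orientations are given as a rotation vector (axis times angle).
In Python, from rig import arm gives the robot as it stands.
- The arm moves only by the tool arm_command, never from a script. Its argument "increments" is a list that holds one entry, the list of rows, each a list of 7 numbers: the shift along the world's x, y, z each as a share of 15 cm, from -1 to 1, then the turn, a rotation vector about the world's x, y, z each as a share of pi/4 rad, from -1 to 1, then the gripper command: -1 is fully open, 1 is shut, values between are in proportion. In form: [[[x, y, z, wx, wy, wz, claw], ...]]. A call has 1 to 5 rows; each row is the pose to reach, as a shift and turn from the pose commanded when the call began; what a row does not reach only later rows make up. A row lasts 1/12 s, in which the tool goes at most 41.7 mm and 7.16 degrees, less where a joint would pass 70% of its speed; a pose out of reach is approached as far as the arm can. A call with a number of a shift or a turn outside -1 to 1 is refused whole. A call with a gripper value outside its range is refused whole. The fingers move at their own pace and stop on an object; the grip force is fixed at half the most. Time passes only in rows, so rows that repeat a pose let the fingers close. It gives the time, the measured TCP pose, the force, the opening and the grip force at its end, in the units of the state.
- arm.observe(): the state, without advancing time (a new reading comes with each control period).
- arm.camera(name): name is "side" or "top" or "wrist"; returns a dict with "image" (400x640x3 uint8, blue, green, red), "fov_y" (degrees; the focal length in pixels is half the picture's height over the tangent of half this angle, whatever the lens; pixels are square), "cx", "cy" (the principal point, pixels), "T" (4x4, takes a point from camera to world coordinates). Camera axes: x right, y up, looking along -z (the intrinsics and any distortion apply to the point x, -y, -z); pixel columns grow to the right and rows downward; lengths in m; the calibration is good to about 2 mm. A picture is of the moment at which its call begins. There is no depth.
- arm.close_job(): hands the job in; it is judged then, once.
The state is a dict: "time": time; "joints": joint angles; "qd": joint speeds; "joint_torque": joint torques, N m; "tcp_pos": TCP position; "ee_rot": TCP orientation; "contact_force": force on the tool from outside, world axes, zero at the start; "moment": the same for the moment, N m; "grip_width": finger opening in m; "gripper_force": force on a finger pad.
Only numpy, scipy, OpenCV 4.12 (cv2) and the standard library are available. Lean on these libraries where they do the work, as an engineer would, in place of code of your own. Each camera call takes 0.05 s, during which the arm holds its last target. There are 200 camera calls.

## Working session

There is one attempt and no reset: what is moved stays moved. The work goes in short steps, Python scripts to look and compute and a tool call to move; the robot and the scene stay as the last step left them, time stands still between calls to the robot, and variables do not carry over. Pictures are saved under pics/ and viewed, at most 10 in all, crops included, and the job is handed in when it is done.

Besides the shell and the picture viewer there is one more tool, called after "Request:" as name([rows], argument=value, ...), one row to a line, values as JSON. arm_command: Moves the arm, as the interface text tells. Its arguments: {"type":"object","properties":{"increments":{"type":"array","items":{"type":"array","items":{"type":"array","items":{"type":"number"}}}}},"required":["increments"]}

```bash
ls; mkdir -p pics; cat > h.py <<'E'
from rig import arm
import numpy as np, cv2
def cam(n):
    c=arm.camera(n); np.savez(f'pics/{n}.npz',**{k:c[k] for k in('fov_y','cx','cy','T')}); return c
E
python3 - <<'E'
from h import *
s=arm.observe(); print(s)
for n in('top','side'):
    c=cam(n); cv2.imwrite(f'pics/{n}0.png',c['image']); print(n,{k:v for k,v in c.items() if k!='image'})
E
```

```text
pics
{'time': 0.0, 'joints': array([ 1.24531936,  0.31172709,  0.01398077,  1.51307298, -0.00439831,
        1.31916883, -0.0272188 ]), 'qd': array([ 5.43548845e-05, -1.99425312e-04, -5.97383366e-04, -6.14807641e-04,
       -1.18757122e-03,  2.68558069e-04,  8.79264889e-05]), 'joint_torque': array([ 3.33489737e-06, -3.79919744e+01,  1.46129429e-01, -2.30587828e+01,
        1.23311242e-02,  1.35644060e-02,  3.70861656e-06]), 'tcp_pos': array([ 0.15380404, -0.52730049,  0.23021381]), 'ee_rot': array([-3.10772293e+00, -4.44042683e-01,  6.67038360e-04]), 'contact_force': array([-0.52769112,  0.00552821,  0.88397774]), 'moment': array([-0.03517   , -0.03352701, -0.05078336]), 'gripper_force': 0.0, 'grip_width': 0.08515326758774618}
top {'fov_y': 42.92678456555801, 'cx': 307.71771766339225, 'cy': 189.12964531854533, 'T': array([[-6.28019230e-03,  9.96026227e-01, -8.88386992e-02,
         4.37890090e-01],
       [-9.99979920e-01, -6.33069599e-03, -2.86733632e-04,
        -4.57837775e-02],
       [-8.48005014e-04,  8.88351146e-02,  9.96045985e-01,
         1.45132959e+00],
       [ 0.00000000e+00,  0.00000000e+00,  0.00000000e+00,
         1.00000000e+00]])}
side {'fov_y': 47.485028087036596, 'cx': 322.9203065611756, 'cy': 201.21749004897626, 'T': array([[-0.83387666,  0.3469487 , -0.42927417,  0.01507404],
       [-0.55190776, -0.51440738,  0.65634052,  0.7569574 ],
       [ 0.00689469,  0.78422679,  0.62043598,  0.864722  ],
       [ 0.        ,  0.        ,  0.        ,  1.        ]])}
```

View pics/top0.png

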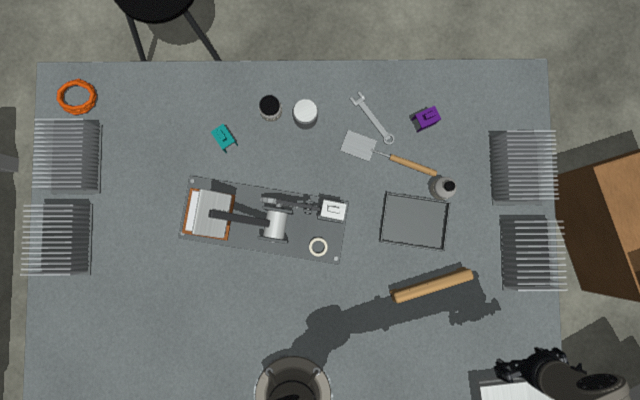

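View pics/side0.png

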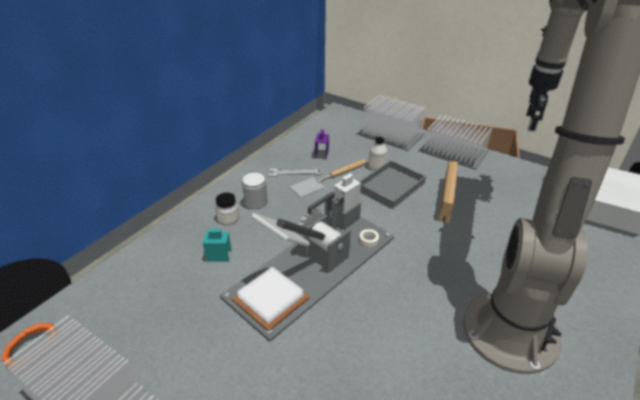

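The silver-white guard sits on the ledge at about (332,209) in the top view. Its look-alikes are turquoise at (224,137) and purple at (425,118). Only the silver one is on the press's ledge, at the end opposite the prints. I'll confirm it in an enlarged crop.

```bash
python3 - <<'E'
import cv2
a=cv2.imread('pics/top0.png')[165:275,170:460]
cv2.imwrite('pics/crop1.png',cv2.resize(a,None,fx=2.75,fy=2.75,interpolation=cv2.INTER_CUBIC))
E
```

```text
(no output)
```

View pics/crop1.png

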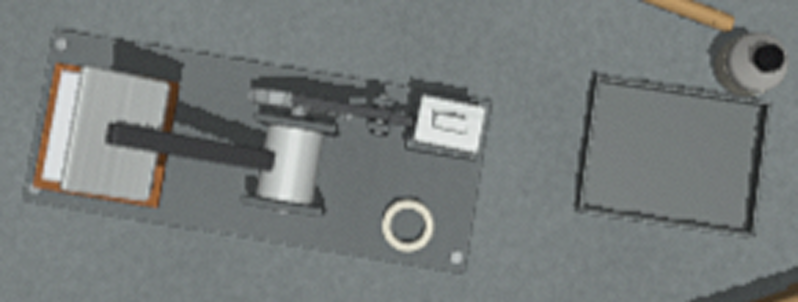

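The crop confirms it. The silver guard with its fin stands on the ledge: roof corners at crop (421,96), (489,103), (480,153), (412,146), fin at (450,121). The tray's corners are at crop (594,72), (769,104), (753,234), (577,210).

```bash
cat >> h.py <<'E'
def px2w(c,uv,z):
    f=200/np.tan(np.radians(float(c['fov_y']))/2); T=c['T']
    d=np.array([[(u-c['cx'])/f,-(v-c['cy'])/f,-1] for u,v in uv])@T[:3,:3].T
    return T[:3,3]+d*((z-T[2,3])/d[:,2])[:,None]
def w2px(c,p):
    f=200/np.tan(np.radians(float(c['fov_y']))/2); T=c['T']; q=(np.atleast_2d(p)-T[:3,3])@T[:3,:3]
    return np.c_[c['cx']+f*q[:,0]/-q[:,2], c['cy']-f*q[:,1]/-q[:,2]]
E
python3 - <<'E'
from h import *
c=np.load('pics/top.npz'); C=lambda l:[(170+u/2.75,165+v/2.75) for u,v in l]
def show(n,l,z):
    p=px2w(c,C(l),z); m=p.mean(0); e=(p[0]-p[1]+p[3]-p[2])/2; print(n,p.round(3)[:,:2].tolist(),m.round(4),'len',[np.linalg.norm(p[i]-p[i-3]).round(3) for i in range(4)],'yaw of +y',np.degrees(np.arctan2(-e[0],e[1])))
    return m,np.arctan2(-e[0],e[1])
m,y=show('base',[(60,28),(492,100),(467,272),(27,198)],.012)
show('guard',[(421,96),(489,103),(480,153),(412,146)],.141)
show('tray',[(594,72),(769,104),(753,234),(577,210)],.030)
print('fin',px2w(c,C([(450,121)]),.167))
print('tape,screws',px2w(c,C([(407,225),(61,44),(456,257)]),.012))
from scipy.spatial.transform import Rotation as R
s=arm.observe(); print(R.from_rotvec(s['ee_rot']).as_matrix().round(3))
E
```

```text
base [[0.608, 0.284], [0.531, -0.162], [0.355, -0.134], [0.433, 0.316]] [0.4818 0.0761 0.012 ] len [np.float64(0.453), np.float64(0.178), np.float64(0.457), np.float64(0.178)] yaw of +y -9.841183798675473
guard [[0.527, -0.085], [0.52, -0.149], [0.473, -0.14], [0.48, -0.076]] [ 0.4997 -0.1123  0.141 ] len [np.float64(0.064), np.float64(0.048), np.float64(0.064), np.float64(0.048)] yaw of +y -6.2440560058100445
tray [[0.557, -0.265], [0.524, -0.442], [0.392, -0.422], [0.418, -0.245]] [ 0.4728 -0.3435  0.03  ] len [np.float64(0.181), np.float64(0.133), np.float64(0.179), np.float64(0.141)] yaw of +y -9.450538705181193
fin [[ 0.50163575 -0.11056496  0.167     ]]
tape,screws [[ 0.40320592 -0.07326244  0.012     ]
 [ 0.59157844  0.28321978  0.012     ]
 [ 0.37043498 -0.12300544  0.012     ]]
[[ 0.96   0.28  -0.001]
 [ 0.28  -0.96   0.002]
 [-0.    -0.002 -1.   ]]
```

Request:
arm_command([
  [[0.77, 0.92, 0.1, 0, 0, 0.48, -1], [0.77, 0.92, 0.1, 0, 0, 0.48, -1], [0.77, 0.92, 0.1, 0, 0, 0.48, -1], [0.77, 0.92, 0.1, 0, 0, 0.48, -1], [0.77, 0.92, 0.1, 0, 0, 0.48, -1]],
])

```text
time: 0.52
tcp_pos: [0.275, -0.3837, 0.2466]
ee_rot: [-2.964, -1.034, -0.007]
contact_force: [1.2, -0.3, -0.1]
grip_width: 0.0851
gripper_force: 0.0
```

Request:
arm_command([
  [[0.77, 0.92, 0, 0, 0, 0.48, -0.3], [0.77, 0.92, 0, 0, 0, 0.48, -0.3], [0.77, 0.92, 0, 0, 0, 0.48, -0.3], [0.77, 0.92, 0, 0, 0, 0.48, -0.3], [0.77, 0.92, 0, 0, 0, 0.48, -0.3]],
])

```text
time: 0.93
tcp_pos: [0.3893, -0.2446, 0.2463]
ee_rot: [-2.718, -1.572, -0.007]
contact_force: [0.8, 0.6, -0.1]
grip_width: 0.0558
gripper_force: 0.0
```

Request:
arm_command([
  [[0.77, 0.92, 0, 0, 0, 0.48, -0.3], [0.77, 0.92, 0, 0, 0, 0.48, -0.3], [0.77, 0.92, 0, 0, 0, 0.48, -0.3], [0.77, 0.92, 0, 0, 0, 0.48, -0.3], [0.77, 0.92, 0, 0, 0, 0.48, -0.3]],
])

```text
time: 1.35
tcp_pos: [0.5036, -0.1061, 0.2461]
ee_rot: [-2.375, -2.052, -0.009]
contact_force: [0.0, 0.3, 0.5]
grip_width: 0.0555
gripper_force: 0.0
```

```bash
python3 - <<'E'
from h import *
c=cam('wrist'); cv2.imwrite('pics/w1.png',c['image']); print(c['T'].round(3),c['fov_y'],c['cx'],c['cy']); print(arm.observe()['tcp_pos'])
E
```

```text
[[ 0.989  0.139  0.043  0.515]
 [-0.146  0.941  0.305 -0.027]
 [ 0.002 -0.308  0.951  0.388]
 [ 0.     0.     0.     1.   ]] 71.22378199839355 319.6830774214705 197.61362664447276
[ 0.50381601 -0.10581008  0.24597139]
```

View pics/w1.png

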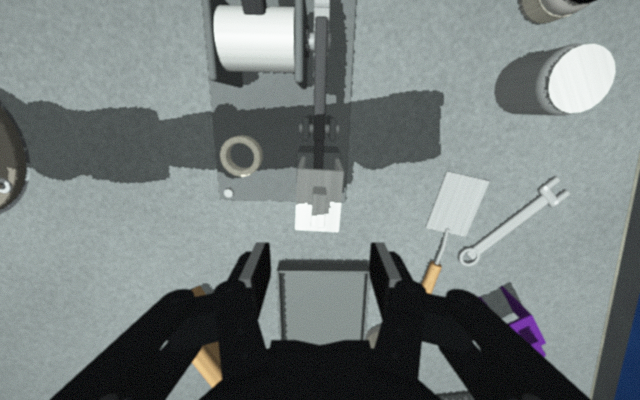

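The wrist view shows the guard: lit roof (295–340, 203–232), and the fin end at about (320,190)–(322,213). I'll check it against a projected model.

```bash
python3 - <<'E'
from h import *
c=dict(np.load('pics/wrist.npz')); im=cv2.imread('pics/w1.png')
def proj(x,y,yaw):
    a=np.radians(yaw); ex=np.array([np.cos(a),np.sin(a),0]); ey=np.array([-np.sin(a),np.cos(a),0])
    P=lambda hx,hy,z:[np.array([x,y,z])+sx*hx*ex+sy*hy*ey for sx,sy in((-1,-1),(1,-1),(1,1),(-1,1))]
    return w2px(c,P(.021,.03,.141)),w2px(c,P(.006,.015,.167)),w2px(c,P(.021,.03,.073))
r=proj(.5007,-.1114,-8.5)
for q in r: print(q.round(0).tolist())
k=4;x0,y0=250,120
cr=cv2.resize(im[y0:y0+140,x0:x0+140],None,fx=k,fy=k,interpolation=cv2.INTER_CUBIC)
for q,col in zip(r,((0,0,255),(0,255,0),(255,0,0))):
    cv2.polylines(cr,[((q-[x0,y0])*k).round().astype(np.int32)],True,col,1)
cv2.imwrite('pics/w1c.png',cr)
E
```

```text
[[295.0, 232.0], [339.0, 232.0], [340.0, 172.0], [294.0, 172.0]]
[[310.0, 229.0], [324.0, 229.0], [324.0, 196.0], [310.0, 196.0]]
[[300.0, 208.0], [335.0, 208.0], [336.0, 158.0], [299.0, 158.0]]
```

View pics/w1c.png

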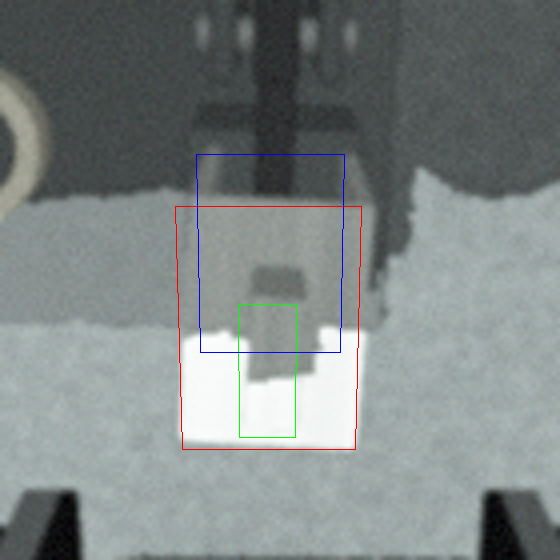

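The real guard sits about 2 mm from my estimate (roof corners in the crop (182,440), (362,445), (375,205), (190,200)), with its yaw about 3° more negative. I'll go down and grip the fin.

Request:
arm_command([
  [[-0.01, -0.027, -0.25, 0, 0, -0.06, -0.3], [-0.01, -0.027, -0.45, 0, 0, -0.06, -0.3], [-0.01, -0.027, -0.58, 0, 0, -0.06, -0.3], [-0.01, -0.027, -0.66, 0, 0, -0.06, -0.3], [-0.01, -0.027, -0.66, 0, 0, -0.06, -0.3]],
])

```text
time: 1.82
tcp_pos: [0.4956, -0.1185, 0.1437]
ee_rot: [-2.431, -1.98, 0.008]
contact_force: [-0.6, -0.3, 0.6]
grip_width: 0.0555
gripper_force: 0.0
```

Request:
arm_command([
  [[0, 0, 0, 0, 0, 0, 1], [0, 0, 0, 0, 0, 0, 1], [0, 0, 0, 0, 0, 0, 1], [0, 0, 0, 0, 0, 0, 1], [0, 0, 0, 0, 0, 0, 1]],
])

```text
time: 2.23
tcp_pos: [0.5003, -0.1184, 0.1488]
ee_rot: [2.433, 1.983, 0.003]
contact_force: [0.7, -0.7, 4.3]
grip_width: 0.0108
gripper_force: 60.9
```

Request:
arm_command([
  [[0, 0, 0.12, 0, 0, 0, 1], [0, 0, 0.28, 0, 0, 0, 1], [0, 0, 0.45, 0, 0, 0, 1], [0, 0, 0.6, 0, 0, 0, 1], [0, 0, 0.68, 0, 0, 0, 1]],
])

```text
time: 2.65
tcp_pos: [0.5002, -0.118, 0.2524]
ee_rot: [2.432, 1.983, 0.004]
contact_force: [0.7, 0.7, -1.8]
grip_width: 0.0103
gripper_force: 60.3
```

```bash
python3 - <<'E'
from h import *
s=arm.observe();print(s['tcp_pos'],s['grip_width'],s['contact_force'])
c=cam('side'); cv2.imwrite('pics/s1.png',cv2.resize(c['image'][130:300,200:420],None,fx=3.5,fy=3.5,interpolation=cv2.INTER_CUBIC))
E
```

```text
[ 0.50021143 -0.11803917  0.25241268] 0.010339316202192363 [ 0.65706553  0.68901644 -1.83081702]
```

View pics/s1.png

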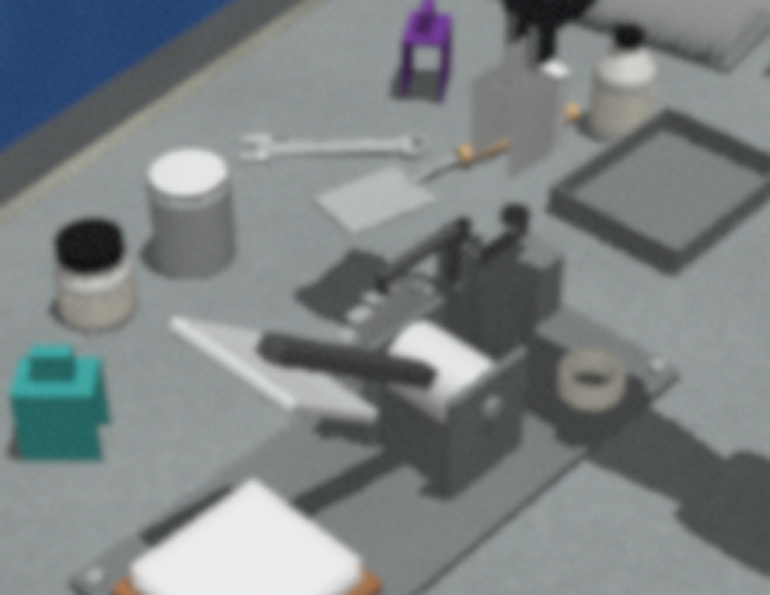

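The side view shows the guard clear of the ledge in the fingers. The pad is exposed at crop (515,215), and the arm is still well up. I'll carry the guard to the tray.

Request:
arm_command([
  [[-0.05, -0.25, 0, 0, 0, 0, 1], [-0.09, -0.5, 0, 0, 0, 0, 1], [-0.09, -0.75, 0, 0, 0, 0, 1], [-0.09, -1, 0, 0, 0, 0, 1], [-0.09, -1, 0, 0, 0, 0, 1]],
])

```text
time: 3.12
tcp_pos: [0.4819, -0.2797, 0.2474]
ee_rot: [2.447, 1.965, -0.012]
contact_force: [-0.7, -2.3, -0.7]
grip_width: 0.0108
gripper_force: 60.2
```

Request:
arm_command([
  [[-0.05, -0.25, 0, 0, 0, 0, 1], [-0.09, -0.5, -0.1, 0, 0, 0, 1], [-0.09, -0.54, -0.3, 0, 0, 0, 1], [-0.09, -0.54, -0.5, 0, 0, 0, 1], [-0.09, -0.54, -0.6, 0, 0, 0, 1]],
])

```text
time: 3.53
tcp_pos: [0.4687, -0.3489, 0.1542]
ee_rot: [-2.432, -1.976, 0.004]
contact_force: [-0.5, 0.4, -1.3]
grip_width: 0.0103
gripper_force: 60.2
```

Request:
arm_command([
  [[0, 0, -0.1, 0, 0, 0, 1], [0, 0, -0.25, 0, 0, 0, 1], [0, 0, -0.35, 0, 0, 0, 1], [0, 0, -0.42, 0, 0, 0, 1], [0, 0, -0.45, 0, 0, 0, 1]],
])

```text
time: 3.95
tcp_pos: [0.4705, -0.3479, 0.0892]
ee_rot: [-2.432, -1.982, 0.002]
contact_force: [-0.9, 0.4, -2.0]
grip_width: 0.0105
gripper_force: 60.3
```

Request:
arm_command([
  [[0, 0, -0.02, 0, 0, 0, 1], [0, 0, -0.04, 0, 0, 0, 1], [0, 0, -0.05, 0, 0, 0, 1], [0, 0, -0.05, 0, 0, 0, 1], [0, 0, -0.05, 0, 0, 0, 1]],
])

```text
time: 4.37
tcp_pos: [0.4725, -0.3493, 0.085]
ee_rot: [2.434, 1.984, 0.0]
contact_force: [-0.7, 0.1, -0.7]
grip_width: 0.0105
gripper_force: 60.3
```

Request:
arm_command([
  [[0, 0, -0.013, 0, 0, 0, 1], [0, 0, -0.013, 0, 0, 0, -0.3], [0, 0, -0.013, 0, 0, 0, -0.3], [0, 0, -0.013, 0, 0, 0, -0.3], [0, 0, -0.013, 0, 0, 0, -0.3]],
])

```text
time: 4.78
tcp_pos: [0.4723, -0.3492, 0.0827]
ee_rot: [2.435, 1.984, 0.0]
contact_force: [-0.0, -0.1, -0.9]
grip_width: 0.0552
gripper_force: 0.0
```

Request:
arm_command([
  [[0, 0, 0.1, 0, 0, 0, -0.3], [0, 0, 0.3, 0, 0, 0, -0.3], [0, 0, 0.55, 0, 0, 0, -0.3], [0, 0, 0.8, 0, 0, 0, -0.3], [0, 0, 1, 0, 0, 0, -0.3]],
])

```text
time: 5.2
tcp_pos: [0.4727, -0.3493, 0.2356]
ee_rot: [2.433, 1.983, 0.002]
contact_force: [0.2, -0.7, -0.2]
grip_width: 0.0553
gripper_force: 0.0
```

```bash
python3 - <<'E'
from h import *
s=arm.observe();print(s['tcp_pos'],s['time'],s['contact_force'])
c=cam('side'); cv2.imwrite('pics/side2full.png',c['image'])
w=cam('top'); cv2.imwrite('pics/top2full.png',w['image'])
a=cv2.resize(c['image'][130:280,220:440],None,fx=3.6,fy=3.6,interpolation=cv2.INTER_CUBIC)
cv2.imwrite('pics/s2.png',a)
E
```

```text
[ 0.4726992  -0.3492642   0.23560329] 5.2 [ 0.20578899 -0.65472701 -0.20848977]
```

View pics/s2.png

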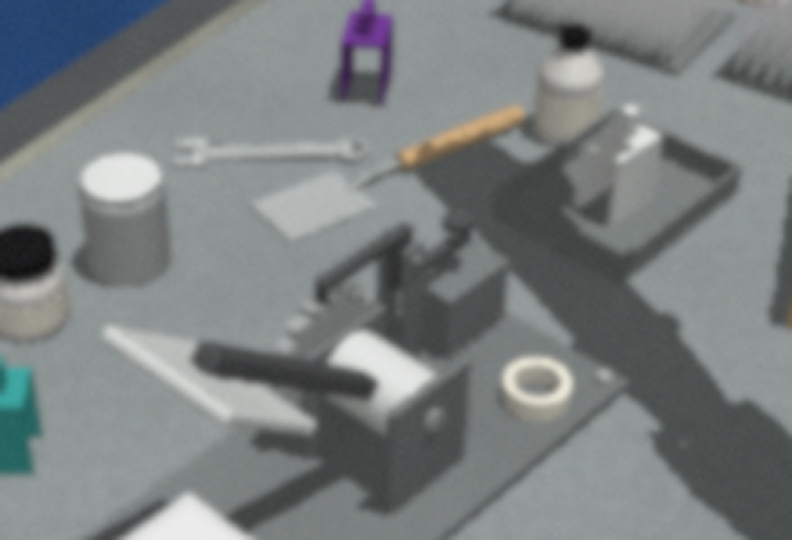

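The guard stands in the tray at crop (615,165). The pad is at crop (460,222). Next I'll locate the pad more precisely from a combined top and side enlargement.

```bash
python3 - <<'E'
import cv2,numpy as np
t=cv2.imread('pics/top2full.png')[185:235,290:355]; s=cv2.imread('pics/side2full.png')[165:230,300:365]
t=cv2.resize(t,(390,300),interpolation=cv2.INTER_CUBIC); s=cv2.resize(s,(390,390),interpolation=cv2.INTER_CUBIC)
o=np.zeros((390,790,3),np.uint8); o[:300,:390]=t; o[:,400:]=s
o=np.clip(o.astype(float)*1.6,0,255).astype(np.uint8)
cv2.imwrite('pics/m3.png',o)
E
```

```text
(no output)
```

View pics/m3.png

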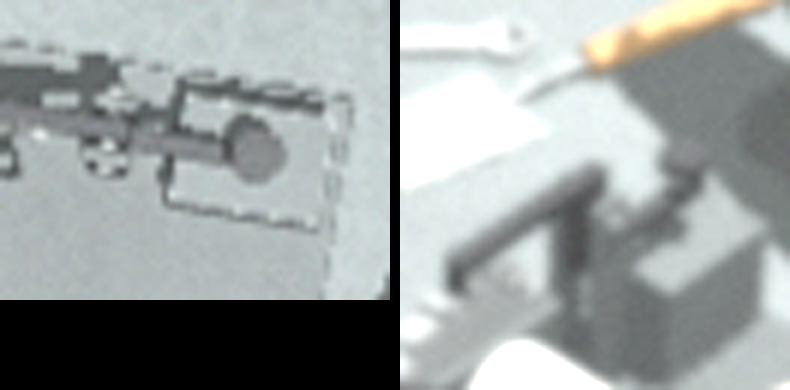

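Top-view pad centre is at full-image (332.5,210.0), and in the side view it is at (347.5,191.3). Now I'll triangulate and estimate the arm angle from the plate corners at side (249,222) and (284,246).

```bash
cat >> h.py <<'E'
def ray(c,uv):
    p=px2w(c,[uv],0.0)[0]; o=c['T'][:3,3]; return o,(p-o)/np.linalg.norm(p-o)
def tri(l):
    A=0;b=0
    for o,d in l:
        M=np.eye(3)-np.outer(d,d);A=A+M;b=b+M@o
    return np.linalg.solve(A,b)
E
python3 - <<'E'
from h import *
t,s=np.load('pics/top.npz'),np.load('pics/side.npz')
a,b=ray(t,(332.3,209.8)),ray(s,(347.3,191.1)); p=tri([a,b]); print('pad',p,'gap',np.dot(p-a[0],np.cross(a[1],b[1])), np.linalg.norm(np.cross(p-b[0],b[1])))
for z in(.112,.12,.13): print(z,px2w(t,[(332.3,209.8)],z)[0],px2w(s,[(347.3,191.1)],z)[0])
print('ledge',px2w(t,[(290+u/6-.4,185+v/6-.4) for u,v in((175,92),(330,105),(320,225),(168,207))],.073))
yaw=np.radians(-9.8); R=np.array([[np.cos(yaw),-np.sin(yaw),0],[np.sin(yaw),np.cos(yaw),0],[0,0,1]])
O=np.array([.503,-.111,0])-R@[.05,-.145,0]; print('origin',O)
for th in(0.35,.7,1.05):
    u=np.array([0,np.cos(th),np.sin(th)]); n=np.array([0,-np.sin(th),np.cos(th)])
    P=[np.array([0,0,.08])+u*(.195+sy*.045)+n*(-.019+k)+np.array([sx*.055,0,0]) for k in(0,.01) for sx,sy in((-1,1),(1,1),(1,-1),(-1,-1))]
    print(th,w2px(s,[O+R@q for q in P]).round(0).tolist())
E
```

```text
pad [ 0.50225297 -0.10951121  0.11606753] gap -0.00014531924563086055 0.00019170424950318925
0.112 [ 0.50227993 -0.10979695  0.112     ] [ 0.50507163 -0.11413116  0.112     ]
0.12 [ 0.50189532 -0.10941459  0.12      ] [ 0.49986389 -0.10487315  0.12      ]
0.13 [ 0.50141456 -0.10893664  0.13      ] [ 0.49335422 -0.09330064  0.13      ]
ledge [[ 0.5311848  -0.07520122  0.073     ]
 [ 0.52484809 -0.14526246  0.073     ]
 [ 0.47069703 -0.14006596  0.073     ]
 [ 0.47923215 -0.07161754  0.073     ]]
origin [0.47840998 0.04039462 0.        ]
0.35 [[268.0, 279.0], [235.0, 253.0], [265.0, 244.0], [297.0, 268.0], [269.0, 275.0], [236.0, 249.0], [266.0, 241.0], [298.0, 264.0]]
0.7 [[279.0, 244.0], [245.0, 220.0], [270.0, 225.0], [304.0, 248.0], [281.0, 240.0], [247.0, 216.0], [272.0, 221.0], [306.0, 244.0]]
1.05 [[299.0, 208.0], [264.0, 186.0], [281.0, 205.0], [315.0, 227.0], [302.0, 205.0], [267.0, 183.0], [283.0, 202.0], [317.0, 223.0]]
```

The pad is at (0.502, -0.1095), top about 0.116 high, and both cameras agree. The arm rests at the 0.698 notch. I'll move above the pad with the fingers shut.

Request:
arm_command([
  [[0.05, 0.25, 0, 0, 0, 0, 1], [0.1, 0.5, 0, 0, 0, 0, 1], [0.1, 0.8, 0, 0, 0, 0, 1], [0.1, 0.8, 0, 0, 0, 0, 1], [0.1, 0.8, 0, 0, 0, 0, 1]],
])

```text
time: 5.72
tcp_pos: [0.4878, -0.2244, 0.2324]
ee_rot: [-2.426, -1.994, -0.002]
contact_force: [0.1, -0.7, 0.5]
grip_width: 0.0001
gripper_force: 0.0
```

Request:
arm_command([
  [[0.05, 0.25, 0, 0, 0, 0, 1], [0.1, 0.5, 0, 0, 0, 0, 1], [0.1, 0.79, 0, 0, 0, 0, 1], [0.1, 0.79, -0.2, 0, 0, 0, 1], [0.1, 0.79, -0.4, 0, 0, 0, 1]],
])

```text
time: 6.13
tcp_pos: [0.5045, -0.1081, 0.1737]
ee_rot: [2.426, 1.988, 0.007]
contact_force: [-0.2, -2.0, -1.5]
grip_width: -0.0002
gripper_force: 0.0
```

Request:
arm_command([
  [[0, 0, -0.08, 0, 0, 0, 1], [0, 0, -0.16, 0, 0, 0, 1], [0, 0, -0.2, 0, 0, 0, 1], [0, 0, -0.22, 0, 0, 0, 1], [0, 0, -0.22, 0, 0, 0, 1]],
])

```text
time: 6.55
tcp_pos: [0.5018, -0.1116, 0.1388]
ee_rot: [-2.436, -1.983, 0.001]
contact_force: [-0.0, 0.8, -0.5]
grip_width: -0.0001
gripper_force: 0.0
```

```bash
cat > trk.py <<'E'
from h import *
import json,os
from scipy.optimize import least_squares
yaw=np.radians(-9.8); R=np.array([[np.cos(yaw),-np.sin(yaw),0],[np.sin(yaw),np.cos(yaw),0],[0,0,1]])
O=np.array([.503,-.111,0])-R@[.05,-.145,0]+[0,0,.08]
s=dict(np.load('pics/side.npz'))
def A(th): c,k=np.cos(th),np.sin(th); return np.array([[1,0,0],[0,c,-k],[0,k,c]])
def world(q,th): return O+(A(th)@q.T).T@R.T
def init(im,th=.698):
    box=np.array([[-.06,.09,-.015],[.06,.09,-.015],[.06,.245,-.015],[-.06,.245,-.015]])
    m=np.zeros(im.shape[:2],np.uint8); cv2.fillConvexPoly(m,cv2.convexHull(w2px(s,world(box,th)).astype(np.float32)).round().astype(np.int32),255)
    m=cv2.dilate(m,np.ones((7,7))); g=cv2.cvtColor(im,cv2.COLOR_BGR2GRAY)
    p=cv2.goodFeaturesToTrack(g,40,.05,4,mask=m).reshape(-1,2)
    n=R@A(th)@[0,0,1]; q=[]
    for uv in p:
        o,d=ray(s,uv); X=o+d*(((O-n*.012-o)@n)/(d@n)); q.append(A(th).T@R.T@(X-O))
    np.savez('st.npz',q=q,p=p,th=th,g=g)
def step(im):
    z=np.load('st.npz'); g=cv2.cvtColor(im,cv2.COLOR_BGR2GRAY); p0=z['p'].astype(np.float32)
    p,ok,_=cv2.calcOpticalFlowPyrLK(z['g'],g,p0.reshape(-1,1,2),None,winSize=(11,11),maxLevel=2)
    p=p.reshape(-1,2); r=least_squares(lambda t:(w2px(s,world(z['q'],t[0]))-p).ravel(),[float(z['th'])],loss='soft_l1',f_scale=.4)
    th=r.x[0]; res=np.linalg.norm(w2px(s,world(z['q'],th))-p,axis=1)
    k=res<2.5; np.savez('st.npz',q=z['q'][k],p=p[k],th=th,g=g); return th,k.sum(),np.median(res)
def look():
    im=arm.camera('side')['image']; return im
E
python3 - <<'E'
from trk import *
init(cv2.imread('pics/side2full.png'))
im=look(); print(step(im)); v=arm.observe(); print(v['time'],v['tcp_pos'],v['contact_force'],v['grip_width'])
E
```

```text
(np.float64(0.6984253056205704), np.int64(12), np.float64(0.093634462412822))
6.6 [ 0.50231173 -0.11134431  0.1395379 ] [0.40939544 0.01860935 0.20827335] 0.00012555698364244495
```

Request:
arm_command([
  [[0, 0.012, -0.02, 0, 0, 0, 1], [0, 0.012, -0.04, 0, 0, 0, 1], [0, 0.012, -0.06, 0, 0, 0, 1], [0, 0.012, -0.07, 0, 0, 0, 1], [0, 0.012, -0.07, 0, 0, 0, 1]],
])

```text
time: 7.02
tcp_pos: [0.5017, -0.1087, 0.1285]
ee_rot: [-2.435, -1.985, 0.001]
contact_force: [0.5, 0.3, -0.6]
grip_width: -0.0003
gripper_force: 0.0
```

Request:
arm_command([
  [[0, 0, -0.01, 0, 0, 0, 1], [0, 0, -0.02, 0, 0, 0, 1], [0, 0, -0.03, 0, 0, 0, 1], [0, 0, -0.035, 0, 0, 0, 1], [0, 0, -0.035, 0, 0, 0, 1]],
])

```text
time: 7.43
tcp_pos: [0.5019, -0.1087, 0.1234]
ee_rot: [-2.435, -1.985, 0.0]
contact_force: [-0.3, 1.0, -0.4]
grip_width: -0.0001
gripper_force: 0.0
```

Request:
arm_command([
  [[0, 0, -0.01, 0, 0, 0, 1], [0, 0, -0.015, 0, 0, 0, 1], [0, 0, -0.02, 0, 0, 0, 1], [0, 0, -0.025, 0, 0, 0, 1], [0, 0, -0.025, 0, 0, 0, 1]],
])

```text
time: 7.85
tcp_pos: [0.5021, -0.1088, 0.1201]
ee_rot: [2.435, 1.985, 0.0]
contact_force: [-0.6, -0.0, 2.2]
grip_width: -0.0001
gripper_force: 0.9
```

Request:
arm_command([
  [[0, 0, -0.007, 0, 0, 0, 1], [0, 0, -0.013, 0, 0, 0, 1], [0, 0, -0.013, 0, 0, 0, 1], [0, 0, -0.013, 0, 0, 0, 1]],
])

```text
time: 8.18
tcp_pos: [0.5022, -0.1086, 0.1187]
ee_rot: [2.435, 1.985, 0.0]
contact_force: [-2.5, 0.5, 5.0]
grip_width: -0.0002
gripper_force: 2.9
```

Request:
arm_command([
  [[0, 0, -0.007, 0, 0, 0, 1], [0, 0, -0.014, 0, 0, 0, 1], [0, 0, -0.02, 0, 0, 0, 1], [0, 0, -0.02, 0, 0, 0, 1]],
])

```text
time: 8.52
tcp_pos: [0.5023, -0.1084, 0.1166]
ee_rot: [2.434, 1.985, 0.001]
contact_force: [-4.0, 0.5, 9.9]
grip_width: -0.0002
gripper_force: 4.9
```

```bash
python3 - <<'E'
from trk import *
print(step(look())); v=arm.observe(); print(v['time'],v['tcp_pos'],v['contact_force'])
E
```

```text
(np.float64(0.695902161358831), np.int64(12), np.float64(0.1554892916283752))
8.5667 [ 0.50230933 -0.10839455  0.11653025] [-2.31512865  1.51222761 10.2112814 ]
```

Request:
arm_command([
  [[0, 0, -0.006, 0, 0, 0, 1], [0, 0, -0.012, 0, 0, 0, 1], [0, 0, -0.012, 0, 0, 0, 1]],
])

```text
time: 8.82
tcp_pos: [0.5024, -0.1083, 0.1154]
ee_rot: [2.434, 1.985, 0.001]
contact_force: [-5.0, 1.2, 13.5]
grip_width: -0.0002
gripper_force: 6.9
```

```bash
python3 - <<'E'
from trk import *
for i in range(3): print(step(look()))
v=arm.observe(); print(v['time'],v['tcp_pos'],v['contact_force'])
E
```

```text
(np.float64(0.6774685968641393), np.int64(11), np.float64(0.208137158809444))
(np.float64(0.6715069419462429), np.int64(11), np.float64(0.36183699626147175))
(np.float64(0.6660379794791444), np.int64(11), np.float64(0.4544571083022137))
8.9667 [ 0.50243426 -0.10826549  0.11535619] [-4.47089099  0.38574763 13.12741355]
```

The arm is sinking at about 0.11 rad/s with the pad at about 14 N. I'll press slightly deeper for margin, then hold and track.

Request:
arm_command([
  [[0, 0, -0.005, 0, 0, 0, 1]],
])

```text
time: 9.05
tcp_pos: [0.5025, -0.1082, 0.1148]
ee_rot: [2.434, 1.985, 0.001]
contact_force: [-5.3, 1.2, 15.8]
grip_width: -0.0002
gripper_force: 7.7
```

```bash
python3 - <<'E'
from trk import *
for i in range(24):
    im=look(); r=step(im)
    if i%4==3: v=arm.observe(); print(round(v['time'],2),np.round(r,3),v['contact_force'].round(1),v['tcp_pos'][2].round(4))
    if r[0]<.42: break
cv2.imwrite('pics/mid.png',im)
E
```

```text
9.25 [ 0.634 11.     0.871] [-5.   1.3 14.8] 0.1149
9.45 [ 0.61  10.     1.122] [-5.7  1.8 14.6] 0.115
9.65 [0.586 9.    1.447] [-4.9  0.5 14.9] 0.115
9.85 [0.566 8.    1.247] [-4.7  1.2 15.5] 0.115
10.05 [0.543 7.    1.636] [-4.9  2.  15.5] 0.1149
10.25 [0.532 6.    1.209] [-5.6  1.4 15.8] 0.115
```

```bash
python3 - <<'E'
from trk import *
im=cv2.imread('pics/mid.png'); k=5;x0,y0=210,190
cr=cv2.resize(im[y0:y0+110,x0:x0+150],None,fx=k,fy=k,interpolation=cv2.INTER_CUBIC)
for th,col in((.55,(0,0,255)),(.48,(0,255,0)),(.4,(255,0,0))):
    for zz in (-.009,):
        q=np.array([[-.055,.24,zz],[.055,.24,zz],[.055,.15,zz],[-.055,.15,zz]])
        cv2.polylines(cr,[((w2px(s,world(q,th))-[x0,y0]+.5)*k).round().astype(np.int32)],True,col,1)
cv2.imwrite('pics/midc.png',cr)
E
```

```text
(no output)
```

View pics/midc.png

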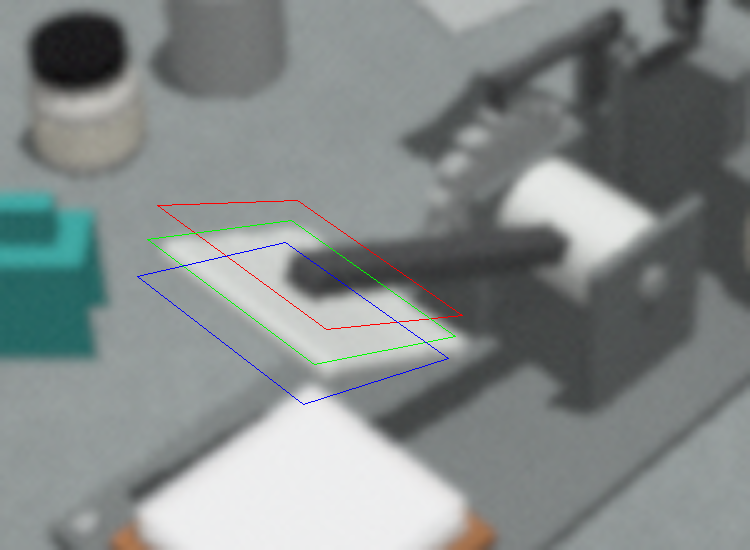

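The overlay shows the plate at about 0.475 rad at t = 10.25 (front edge on the green outline), so it sinks at about 0.145 rad/s. I'm switching to an absolute outline fit and will validate it on the stored frames before time moves on.

```bash
cat >> trk.py <<'E'
G=np.linspace(-.05,.05,21); Y=np.linspace(.16,.235,16)
def edge(d): # points displaced d outward of the plate's top outline
    z=-.009
    return np.array([[x,.24+d,z] for x in G]+[[.055+d,y,z] for y in Y]+[[-.055-d,y,z] for y in Y])
def fit(im,lo,hi):
    g=cv2.GaussianBlur(cv2.cvtColor(im,cv2.COLOR_BGR2GRAY),(3,3),0).astype(np.float32)
    ths=np.arange(lo,hi,.005); sc=[]
    for t in ths:
        v=[cv2.remap(g,*np.float32(w2px(s,world(edge(d),t))).T[:,:,None].copy(),cv2.INTER_LINEAR).ravel() for d in(-.007,.007)]
        sc.append(np.clip(v[0]-v[1],-60,60).mean())
    i=int(np.argmax(sc)); return ths[i],sc[i]
E
python3 - <<'E'
from trk import *
print(fit(cv2.imread('pics/side2full.png'),.1,.9),fit(cv2.imread('pics/mid.png'),.1,.9),arm.observe()['time'])
E
```

```text
(np.float64(0.6500000000000005), np.float32(33.554596)) (np.float64(0.4700000000000003), np.float32(44.481926)) 10.25
```

```bash
python3 - <<'E'
from trk import *
th=.47
for i in range(34):
    im=look(); th,sc=fit(im,max(.0,th-.06),th+.03); v=arm.observe()
    if i%4==3: print(round(v['time'],2),round(th,3),round(float(sc),1),v['contact_force'].round(1))
    if th<.21: break
print(v['time'],th); cv2.imwrite('pics/mid2.png',im)
E
```

```text
10.45 0.445 45.1 [-5.2  1.8 15. ]
10.65 0.42 45.5 [-4.7  1.2 14.1]
10.85 0.395 45.8 [-4.6  1.9 15.8]
11.05 0.37 44.6 [-5.   1.9 15.7]
11.25 0.345 44.0 [-5.5  0.2 15.4]
11.45 0.32 43.2 [-4.4  1.2 14.2]
11.65 0.295 41.6 [-5.   1.7 15.1]
11.85 0.27 40.8 [-4.8  2.1 13.8]
11.95 0.2600000000000017
```

```bash
python3 - <<'E'
from trk import *
th=.26
for i in range(14):
    im=look(); th,sc=fit(im,max(.0,th-.06),th+.03); v=arm.observe()
    if th<=.185: break
print(v['time'],th,sc); cv2.imwrite('pics/mid3.png',im)
E
```

```text
12.55 0.1800000000000006 35.28125
```

Request:
arm_command([
  [[0, 0, 0.2, 0, 0, 0, 1], [0, 0, 0.45, 0, 0, 0, 1], [0, 0, 0.7, 0, 0, 0, 1], [0, 0, 0.8, 0, 0, 0, 1], [0, 0, 0.8, 0, 0, 0, 1]],
])

```text
time: 12.97
tcp_pos: [0.5053, -0.1089, 0.2372]
ee_rot: [2.429, 1.98, 0.01]
contact_force: [0.3, -0.1, 0.3]
grip_width: 0.0001
gripper_force: 0.0
```

```bash
python3 - <<'E'
from trk import *
v=arm.observe(); print(v['time'],v['tcp_pos'],v['contact_force'])
for i in range(56):
    im=look()
    if i%6==0: print(arm.observe()['time'],fit(im,-.12,.25))
k=5;x0,y0=210,190
cr=cv2.resize(im[y0:y0+110,x0:x0+150],None,fx=k,fy=k,interpolation=cv2.INTER_CUBIC)
for th,col in((0,(0,0,255)),(.06,(0,255,0))):
    q=np.array([[-.055,.24,-.009],[.055,.24,-.009],[.055,.15,-.009],[-.055,.15,-.009]])
    cv2.polylines(cr,[((w2px(s,world(q,th))-[x0,y0]+.5)*k).round().astype(np.int32)],True,col,1)
cv2.imwrite('pics/end.png',cr)
E
```

```text
12.9667 [ 0.50528999 -0.10894891  0.23722283] [ 0.31063471 -0.06549141  0.27726579]
13.0167 (np.float64(0.11500000000000021), np.float32(32.049732))
13.3167 (np.float64(0.07000000000000017), np.float32(30.078587))
13.6167 (np.float64(0.025000000000000133), np.float32(27.719063))
13.9167 (np.float64(-0.014999999999999902), np.float32(26.275648))
14.2167 (np.float64(-0.04999999999999993), np.float32(25.258144))
14.5167 (np.float64(-0.05999999999999994), np.float32(24.560768))
14.8167 (np.float64(-0.05999999999999994), np.float32(24.696878))
15.1167 (np.float64(-0.05999999999999994), np.float32(24.556751))
15.4167 (np.float64(-0.05999999999999994), np.float32(24.600863))
15.7167 (np.float64(-0.05999999999999994), np.float32(24.62266))
```

View pics/end.png

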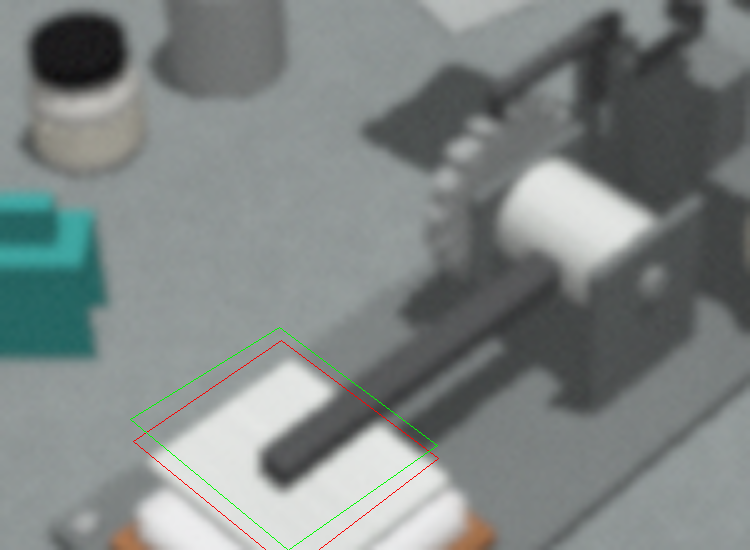

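The arm has stopped. The fit reads -0.06 against 0.65 at the 0.698 notch, a drop of about 0.71 rad, which is one notch pair, so the arm is level. The plate floats above the prints and the robot touches nothing. Handing in.

```bash
python3 -c "
from h import *
print(arm.close_job(), arm.observe()['time'])"
```

```text
the job is handed in; nothing more can be done
the job is handed in; nothing more can be done
```

I handed in the job at about 16 s: the guard is in the tray, and the arm stopped level by camera, its plate clear of the prints. The pad took about 16 N and the robot touches nothing, but I saw no verdict.

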